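# Slide the cooling sheet home in the rack, low but clear of what stands beneath

## Robot

A 6-joint arm with a two-finger parallel gripper is mounted at the origin on the work surface. World frame = base frame: x ahead of the robot, y to its left, z up, the work surface at z = 0. Lengths are in mm, angles in rad, forces in N, time in s.
With the tool pointing down it reaches from about 350 to 875 mm from the base axis. Payload 4.2 kg.
Tool frame: the origin (TCP) lies midway between the tips of the shut fingers; the grasp point (between the pads) lies 19 mm behind it; z points along the fingers, y is the line along which they close (so a half turn about z gives the same grasp; the last joint's range is limited). The gripper opens to 85 mm and grips with 20 to 120 N. Pads are 22 mm wide; open, the fingers measure 114 mm over their backs; the gripper's body (76 mm by 85 mm) begins 54 mm behind the grasp point. The pads swing forward as they close: fully open they stand 13 mm farther back than shut.
Start: joints at [1.556, 0.385, 0.008, 0, -1.194, -0.259], TCP at [168.963, 601.706, 198.412] pointing down, gripper open.
Joint ranges: [-3.14, 3.14], [-1.21, 2.06], [-1.07, 1.41], [-3.16, 2.05], [-2.99, -0.16], [-3.1, 3.1]. Speed limits (rad/s): [2.79, 2.79, 3.14, 3.14, 3.14, 3.14].

## Interface

Orientations are given as a unit quaternion [x, y, z, w].
In Python, from bench import * gives the robot as it stands.
- The arm moves only by the tool drive_tool, never from a script. Its argument "plan" is a list that holds one entry, the list of rows, each a list of 5 numbers: the closure, from -1 (fully open) to 1 (shut), then the shift along the world's x, y, z in mm, then the turn about the world's z in degrees. A call has 1 to 20 rows; each row shifts and turns the commanded pose from where the row before left it; what a row does not reach is not made up. A row lasts 1/12 s, in which the tool goes at most 41.7 mm and 7.16 degrees, less where a joint would pass 70% of its speed; a pose out of reach is approached as far as the arm can. A call is refused whole if a number of a shift passes 41.7 or a number of a turn 7.16, either way. A call with a gripper value outside its range is refused whole. The fingers move at their own pace and stop on an object; the grip force is fixed at half the most. Time passes only in rows, so rows that do not move let the fingers close. It gives the time, the measured TCP pose, the force, the opening and the grip force at its end, in the units of the state.
- read_state(): the state, without advancing time (a new reading comes with each control period).
- get_image(name): name is "scene" or "top" or "wrist"; returns (picture, depth): 420x560x3 uint8, red, green, blue; 420x560 float32, mm along the optical axis (not along the pixel's ray), 0 where there is no reading.
- camera_model(name): a dict with "fx", "fy", "cx", "cy" (pixels), "R" (3x3) and "t" (3): a world point X has camera coordinates R X + t; the wrist camera has in their place "mount" (4x4, takes a point from camera to tool coordinates, whose origin is the TCP and whose axes are the flange's). Camera axes: x right, y down, z forward; pixel columns grow to the right and rows downward; lengths in mm; the calibration is good to about 2 mm. A picture is of the moment at which its call begins: read the wrist's pose just before it. camera_model takes no time and is no camera call.
- job_done(): hands the job in; it is judged then, once.
The state is a dict: "clock": time; "joints": joint angles; "joint_vel": joint speeds; "joint_efforts": joint torques, N m; "position": TCP position; "ee_rot": TCP orientation; "contact_force": force on the tool from outside, world axes, zero at the start; "wrist_torque": the same for the moment, N m; "gripper_width": finger opening in mm; "grasp_force": force on a finger pad.
Only numpy, scipy, OpenCV 4.12 (cv2) and the standard library are available. Lean on these libraries where they do the work, as an engineer would, in place of code of your own. Each camera call takes 0.05 s, during which the arm holds its last target. There are 200 camera calls.

## Task

Pick up the aluminium baking sheet from the pine board by its wooden grip and, keeping it level, slide it grip end last onto the lowest pair of the rack's rails that passes clear over whatever stands in the bottom of the rack. Push it in gently until it presses against the sprung back plate, never forcing it, then let go so that it stays against the plate. Leave everything else on the counter where it is.

Things in the scene. Friction and masses are not known exactly. Their poses are not given: they have to be found in the camera images.
- sheet: Flat aluminium baking sheet, 150 mm long (x) by 170 wide (y), 4 thick, with a rim 10 high, 3 thick round front and sides, within those sizes. Origin: underside, centre of the 150 x 170 part. +x is the leading edge, first into the rack; a tongue 30 wide, 4 thick runs back from the rear edge to x = -165 mm and carries the grip. About 0.2 kg (varies). Starts flat on the pine board.
- grip (a point): Centre of the top of the sheet's wooden grip, an upright block 20 mm (sheet x) by 16 (sheet y) by 40 high, standing on the tongue; this point is at sheet x = -150 mm, y = 0, 44 mm above the underside. Axes as the sheet's. Nose heavy: the centre of mass lies about 125 mm ahead of the grip, so grip firmly (about 40 N).
- board: Rectangular pine board, 290 x 230 x 20 mm, fixed; origin at the centre of its underside.
- rack: Fixed steel cooling rack, 180 mm deep (x, -90 to 90), 205 wide (y), 170 high. Origin: centre of its footprint on the counter. Open mouth at -x, the sheet goes in along +x. Two side frames (no cross bar at the mouth) carry three pairs of L-shaped rails, tops 78, 114, 150 mm above the counter. Inside, the bowl or egg cup stands on the counter. Over 25 N between sheet and rack is forcing.
- rail_low (a point): Middle of the mouth of the lowest rail pair: rack x = -90 mm, y = 0, at rail top height (78 mm). Axes as the rack's. All rails: ledges 4 mm thick that reach in to 75.5 mm from the middle plane, upright webs 175 mm apart (sheet 170 mm) rising 14 mm above the ledges.
- rail_mid (a point): The same for the middle rail pair (114 mm).
- rail_top (a point): The same for the top rail pair (150 mm); never the right one.
- bowl: Deep steel mixing bowl, 120 mm across, 98 high, origin at the centre of its underside. Either it or the egg cup stands in the bottom of the rack near its middle, the other on the open counter. With the bowl in the rack the lowest rails are blocked and the middle pair is right.
- eggcup: White ceramic egg cup, 48 mm across, 62 mm high, origin at the centre of its underside. With the egg cup in the rack the lowest pair is right.
- rollingpin: Two-handled wooden rolling pin, 340 mm long, 54 mm thick, lying along its x; origin under its middle. Bystander.
- jar: Glass jar with steel lid, 60 mm across, 70 mm high; origin under its centre. Bystander.
- mug: Blue ceramic mug, 76 mm across, 85 mm high; origin under its centre. Bystander.
- tin: Flat plain aluminium tin, 72 mm across, 50 mm high; origin under its centre. Bystander.
- spoon: Wooden spoon lying along its x. Bystander.
- plate_zone (a point): Fixed point of the rack (rack x = 74 mm, z = 120), mid-zone of the sprung back plate: an upright plate 100 mm wide, from 72 to 168 mm high, serving all rail pairs. Its real depth changes and is not measured: its front face at rest lies anywhere from rack x = 55 to 90 mm. It gives about 1 mm per 6 N, up to 20 mm, heavily damped (200 N s/m). Over 15 N on it is forcing.
There are look-alikes about, which are no part of the job. What is shaped like the eggcup but purple or yellow is not meant. Leave any yellow look-alike of the bowl alone.

How it is judged:
By the outcome, as a careful person would: the job done as asked, in the order asked, and still so for the second after the job is handed in, with the robot touching nothing.
It also fails if it takes over 56 s, if anything falls off the work surface, if the arm or the gripper's body presses on something with over 40 N, if the wrist force passes 120 N, or if a joint passes its speed limit or range.

## Working session

There is one attempt and no reset: what is moved stays moved. The work goes in short steps, Python scripts to look and compute and a tool call to move; the robot and the scene stay as the last step left them, time stands still between calls to the robot, and variables do not carry over. Pictures are saved under pics/ and viewed, at most 10 in all, crops included, and the job is handed in when it is done.

Besides the shell and the picture viewer there is one more tool, called after ">>>" as name(argument=value, ...) on one line, values as JSON. drive_tool: Moves the arm, as the interface text tells. Its arguments: {"type":"object","properties":{"plan":{"type":"array"}},"required":["plan"]}

```bash
mkdir -p pics; cat > h.py <<'E'
from bench import *
import numpy as np, cv2
def pts(name,depth,m=None):
    m=m or camera_model(name); v,u=np.indices(depth.shape)
    c=np.stack([(u-m['cx'])/m['fx']*depth,(v-m['cy'])/m['fy']*depth,depth],-1)
    return (c-np.array(m['t']))@np.array(m['R'])
E
python3 - <<'E'
from h import *
for n in ("scene","top"):
    p,d=get_image(n); np.savez(f'{n}.npz',p=p,d=d); cv2.imwrite(f'pics/{n}0.png',p[:,:,::-1])
    m=camera_model(n); print(n,m['fx'],-np.array(m['R']).T@np.array(m['t']))
print(read_state())
E
```

```text
scene 502.1015090154938 [1128.08804862  323.36701926 1266.06159458]
top 529.4777102836803 [ 334.09264945    5.15944552 1718.76135698]
{'clock': 0.1, 'joints': array([ 1.55563377e+00,  3.85480431e-01,  6.80171500e-03, -3.82206928e-04,
       -1.19398829e+00, -2.58617055e-01]), 'joint_vel': array([ 1.33959901e-03, -7.85436133e-04,  1.79033839e-03,  2.68417995e-04,
        3.51205351e-05, -7.61754598e-04]), 'joint_efforts': array([ 8.24366398e-04, -3.93318737e+01,  1.88930100e+01,  4.19806391e+00,
       -2.60998124e-03,  4.26856843e-06]), 'position': array([168.81713391, 601.19047241, 197.45374258]), 'ee_rot': array([ 9.90635143e-01, -1.36532441e-01, -6.27411136e-05,  9.49984900e-04]), 'contact_force': array([ 0.40566131, -0.13573147,  0.63631108]), 'wrist_torque': array([-0.04743267,  0.01655456, -0.06457694]), 'grasp_force': 0.0, 'gripper_width': 85.5659368813847}
```

View pics/scene0.png

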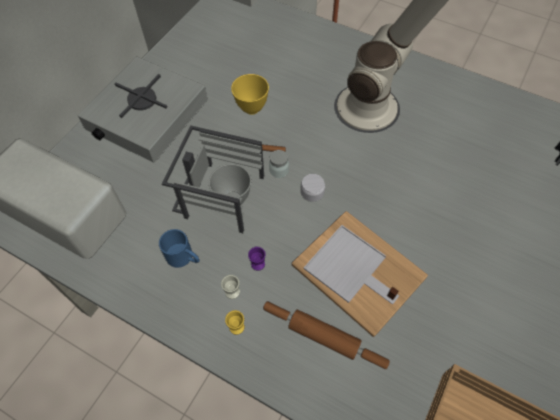

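View pics/top0.png

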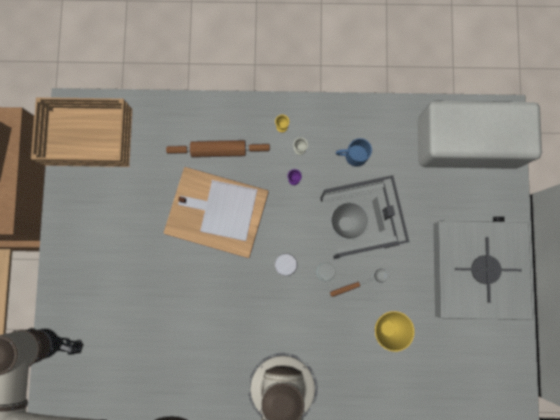

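The scene picture shows the grey steel bowl inside the rack (scene 230,187; top 350,220). The white egg cup is on the open counter (scene 231,287; top 300,145), so the middle rails should be right. The look-alikes are the yellow bowl (top 395,331) and the purple and yellow cups (top 294,177 and 282,123). The sheet is on the board (top 228,210) with its dark grip at top (183,200).

```bash
python3 - <<'E'
from h import *
for n in ("scene","top"):
    z=np.load(n+'.npz'); p,d=z['p'],z['d']; m=camera_model(n); P=pts(n,d); print(n,np.round(m['R'],3).tolist())
    L={'scene':[(230,187),(392,293),(345,262),(370,104),(360,85)],'top':[(350,220),(228,210),(183,200),(195,203),(283,375),(65,345)]}[n]
    for u,v in L: print((u,v),p[v,u],np.round(P[v,u]))
    hsv=cv2.cvtColor(p,cv2.COLOR_RGB2HSV)
    # rack: dark pixels above counter
    box={'scene':(120,160,240,285),'top':(170,265,310,420)}[n]
    v0,v1,u0,u1=box
    mk=np.zeros(d.shape,bool); mk[v0:v1,u0:u1]=1
    rk=mk&(P[...,2]>150)&(P[...,2]<185)
    cn=P[rk][:,:2].astype(np.float32); print('top pixels',len(cn), cv2.minAreaRect(cn))
    sh={'scene':(205,310,290,405),'top':(165,260,160,270)}[n]
    mk[:]=0; mk[sh[0]:sh[1],sh[2]:sh[3]]=1
    s=mk&(hsv[...,1]<60)&(P[...,2]>15)&(P[...,2]<45)
    s=cv2.morphologyEx(s.astype(np.uint8),cv2.MORPH_OPEN,np.ones((11,11)))>0
    c=P[s]; print('sheet',len(c),c[:,2].mean(), cv2.minAreaRect(c[:,:2].astype(np.float32)))
    g=mk&(P[...,2]>50)&(P[...,2]<75); print('grip',g.sum(),P[g].mean(0) if g.any() else 0, np.ptp(P[g],axis=0) if g.any() else 0, np.argwhere(g).mean(0)[::-1] if g.any() else 0)
z=np.load('top.npz'); im=z['p'][:,:,::-1]
a=cv2.resize(im[160:270,155:275],(600,550),interpolation=cv2.INTER_CUBIC)
a=cv2.resize(im[165:270,305:425],(400,350),interpolation=cv2.INTER_CUBIC)
b=cv2.resize(np.load('scene.npz')['p'][120:240,155:275,::-1],(350,350),interpolation=cv2.INTER_CUBIC)
cv2.imwrite('pics/crop.png',np.hstack([a,b]))
E
```

```text
scene [[-0.483, 0.875, -0.001], [0.753, 0.415, -0.511], [-0.447, -0.248, -0.86]]
(230, 187) [121 123 118] [ 499. -221.   16.]
(392, 293) [48 27 19] [596. 330.  62.]
(345, 262) [159 157 159] [556. 184.  20.]
(370, 104) [98 95 86] [53. 24. 75.]
(360, 85) [31 25 22] [ 90.  -7. 175.]
top pixels 216 ((426.5601501464844, -184.94595336914062), (32.810760498046875, 63.40208435058594), 11.613595008850098)
sheet 2935 23.723027028597958 ((557.1876220703125, 187.25054931640625), (164.8848114013672, 178.89971923828125), 78.49364471435547)
grip 63 [589.92444659 330.59404885  61.59541397] [18.27727687 21.158323   17.90871814] [393.07936508 291.36507937]
top [[0.017, -1.0, -0.006], [-0.992, -0.016, -0.126], [0.126, 0.008, -0.992]]
(350, 220) [139 142 139] [ 534. -210.   12.]
(228, 210) [182 184 189] [559. 186.  20.]
(183, 200) [75 51 40] [583. 324.  66.]
(195, 203) [181 184 188] [580. 293.  24.]
(283, 375) [115 110  99] [ 77.   0. 214.]
(65, 345) [63 63 65] [163. 558. 340.]
top pixels 1428 ((530.8499755859375, -237.8832550048828), (205.3691864013672, 213.20689392089844), 12.973308563232422)
sheet 1986 25.330937664270245 ((558.4968872070312, 189.7841796875), (163.45425415039062, 170.58018493652344), 78.96532440185547)
grip 38 [586.70108999 329.33648154  62.58451621] [18.94739699 20.9267319  21.42977875] [181.60526316 198.84210526]
```

View pics/crop.png

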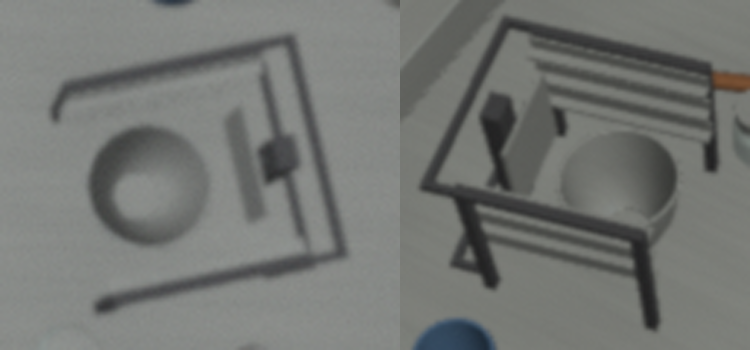

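The crop shows the round steel bowl inside the rack (left half 150,185; right half 620,180) under the middle rails, so **rail_mid (114 mm)** is the target. The rack opens toward world +y, with its back plate at right. Next I'll refine the rack lines.

```bash
python3 - <<'E'
from h import *
def ray(m,u,v,zz):
    R=np.array(m['R']);t=np.array(m['t']);C=-R.T@t
    dd=np.stack([(u-m['cx'])/m['fx'],(v-m['cy'])/m['fy'],np.ones_like(u,float)],-1)@R
    return C+dd*((zz-C[2])/dd[...,2])[...,None]
for n in ("top","scene"):
    z=np.load(n+'.npz'); p,d=z['p'],z['d']; m=camera_model(n); P=pts(n,d)
    v,u=np.indices(d.shape); Q=ray(m,u,v,170.)
    a=np.radians(-77); ex=np.array([np.cos(a),np.sin(a)]); ey=np.array([-ex[1],ex[0]])
    dark=(p.max(2)<100)
    c0=np.array([531,-238.])
    q=(Q[...,:2]-c0); X=q@ex; Y=q@ey
    print(n)
    zr=P[...,2]
    for s in (1,-1):
        k=dark&(abs(X)<75)&(Y*s>80)&(Y*s<125)&(zr>155)&(zr<185)
        if k.sum()<10: print('few',k.sum()); continue
        # per-column centre of bar
        pt=Q[k][:,:2].astype(np.float32); f=cv2.fitLine(pt,cv2.DIST_HUBER,0,.01,.01).ravel()
        ang=np.degrees(np.arctan2(f[1],f[0])); 
        yy=Y[k]; print(s,k.sum(),'ang',ang,'z',np.median(zr[k]),'Ymid',np.median(yy),'Y 5..95',np.percentile(yy,[5,95]),f[2:], 'Xrange')
    k=dark&(abs(Y)<120)&(abs(X)<150)&(zr>155)&(zr<185); print('X range',np.percentile(X[k],[.5,2,98,99.5]))
    # bowl rim height
    b=(abs(X+10)<60)&(abs(Y)<60)&(zr>60)&(zr<112); print('bowl z',np.percentile(zr[b],[50,90,98]) if b.any() else 0, P[b].mean(0))
    b=(zr>118)&(zr<168)&(abs(Y)<60)&(X>20)&(X<110); 
    if b.any(): 
        W=P[b][:,:2]-c0; print('plate X',np.percentile(W@ex,[2,10,50,90,98]),b.sum())
E
```

```text
top
1 199 ang -76.86054 z 170.5083224139567 Ymid 94.81937354590292 Y 5..95 [ 89.32862469 100.18263472] [ 623.1846  -215.64113] Xrange
-1 169 ang -77.40634 z 171.14317566665338 Ymid -97.59624551656225 Y 5..95 [-101.86856995  -93.21047817] [ 435.91153 -259.83768] Xrange
X range [-105.63553566 -101.29154418  102.82351132  103.23064027]
bowl z [ 89.60643753 101.70047852 107.43073744] [ 537.50722883 -238.67409931   86.8985698 ]
plate X [ 42.58985792  43.23963046  47.49901236  99.44594793 104.56006269] 257
scene
1 313 ang -76.82653 z 168.9840098827663 Ymid 98.20550573252416 Y 5..95 [ 90.76621769 105.74587516] [ 626.6271  -215.34702] Xrange
-1 343 ang -77.465004 z 167.34709227511044 Ymid -91.57989379040308 Y 5..95 [-101.61162629  -81.24854779] [ 441.66278 -257.8158 ] Xrange
X range [-108.02771051 -104.25723027  104.26416203  105.30530859]
bowl z [ 83.21219212 104.35031643 111.46595116] [ 482.73925727 -258.21732871   85.6597383 ]
plate X [ 42.31646446  43.58952535  46.91568351  96.53857375 103.11285397] 460
```

>>> drive_tool(plan=[[[-1, 38, -22, 0, -7], [-1, 38, -22, 0, -7], [-1, 38, -22, 0, -7], [-1, 38, -22, 0, -7], [-1, 38, -22, 0, -7], [-1, 38, -22, 0, -7], [-1, 38, -22, 0, -7], [-1, 38, -22, 0, -7], [-1, 38, -22, 0, -7], [-1, 38, -22, 0, -7], [-1, 0, 0, 0, -7], [-1, 0, 0, 0, -7], [-1, 0, 0, 0, -3], [-1, 0, 0, 0, 0], [-1, 0, 0, 0, 0]]])

```text
clock: 1.35
position: [529.4, 392.7, 197.9]
ee_rot: [-0.625, 0.78, -0.0, -0.001]
contact_force: [0.4, -0.4, -0.0]
gripper_width: 85.3
grasp_force: 0.0
```

>>> drive_tool(plan=[[[-1, 20, -21, 0, 0], [-1, 20, -21, 0, 0], [-1, 19, -20, 0, 0], [-1, 0, 0, 0, 0], [-1, 0, 0, 0, 0]]])

```text
clock: 1.77
position: [588.9, 330.0, 197.9]
ee_rot: [-0.624, 0.781, 0.0, -0.0]
contact_force: [-1.0, 0.0, -0.1]
gripper_width: 85.6
grasp_force: 0.0
```

```bash
cat >> h.py <<'E'
from scipy.spatial.transform import Rotation as Ro
def wrist():
    s=read_state(); p,d=get_image('wrist'); m=camera_model('wrist'); M=np.array(m['mount'])
    v,u=np.indices(d.shape)
    c=np.stack([(u-m['cx'])/m['fx']*d,(v-m['cy'])/m['fy']*d,d],-1)@M[:3,:3].T+M[:3,3]
    return s,p,d,c@Ro.from_quat(s['ee_rot']).as_matrix().T+s['position']
E
python3 - <<'E'
from h import *
s,p,d,P=wrist(); cv2.imwrite('pics/w1.png',p[:,:,::-1]); np.savez('w1.npz',p=p,d=d,P=P)
print(s['position'],s['ee_rot'],camera_model('wrist')['mount'])
near=np.linalg.norm(P[...,:2]-[588,330],axis=-1)<30
g=near&(P[...,2]>59)&(P[...,2]<70)&(d>0); c=P[g]; print(g.sum(),c.mean(0),cv2.minAreaRect(c[:,:2].astype(np.float32)))
hsv=cv2.cvtColor(p,cv2.COLOR_RGB2HSV)
k=(hsv[...,1]<60)&(P[...,2]>15)&(P[...,2]<40)&(d>0); k=cv2.morphologyEx(k.astype(np.uint8),cv2.MORPH_OPEN,np.ones((7,7)))>0
c=P[k]; print(k.sum(), c[:,2].mean(),cv2.minAreaRect(c[:,:2].astype(np.float32)))
E
```

```text
[588.9456202  330.02473332 197.9453877 ] [-6.24298932e-01  7.81185444e-01  9.77276178e-05 -3.70032801e-04] [[ 2.18530250e-04 -9.65812149e-01 -2.59242832e-01  6.60422693e+01]
 [ 9.99999509e-01  4.61577726e-04 -8.76657733e-04 -6.90323247e-01]
 [ 9.66347406e-04 -2.59242513e-01  9.65811775e-01 -1.74607210e+02]
 [ 0.00000000e+00  0.00000000e+00  0.00000000e+00  1.00000000e+00]]
281 [587.54207078 329.70978549  62.90946386] ((587.6077880859375, 329.8978576660156), (19.675537109375, 14.963390350341797), 77.59099578857422)
21100 23.381065223997577 ((567.3987426757812, 233.3961181640625), (190.80279541015625, 175.29188537597656), 77.91889190673828)
```

View pics/w1.png

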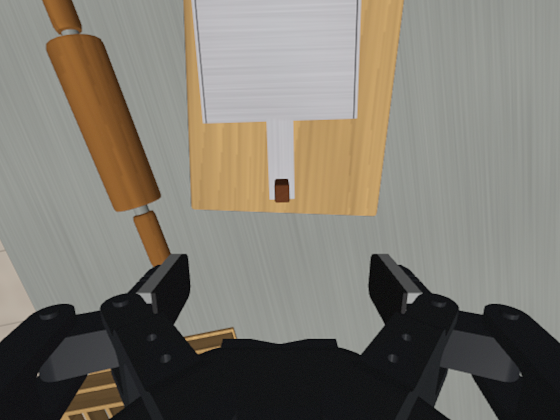

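The wrist view shows the grip at (282,190) between the fingers. It measures 19.7 x 15.0 mm and sits at (587.6, 329.9), top at about 63 mm, which matches the sizes given. I'll descend and grip.

>>> drive_tool(plan=[[[-1, -1.3, 0, -30, 0.5], [-1, 0, 0, -35, 0], [-1, 0, 0, -35, 0], [-1, 0, 0, -30, 0], [-1, 0, 0, -20, 0], [-1, 0, 0, -12, 0], [-1, 0, 0, -6, 0], [-1, 0, 0, 0, 0], [1, 0, 0, 0, 0], [1, 0, 0, 0, 0], [1, 0, 0, 0, 0], [1, 0, 0, 0, 0], [1, 0, 0, 0, 0], [1, 0, 0, 0, 0], [1, 0, 0, 0, 0], [1, 0, 0, 0, 0]]])

```text
clock: 3.15
position: [587.8, 331.3, 31.3]
ee_rot: [-0.628, 0.778, -0.0, 0.001]
contact_force: [0.4, -0.4, 2.7]
gripper_width: 0.2
grasp_force: 1.6
```

```bash
python3 - <<'E'
from h import *
s,p,d,P=wrist(); print(s); cv2.imwrite('pics/w2.png',p[:,:,::-1])
p,d=get_image('scene'); cv2.imwrite('pics/s2.png',cv2.resize(p[190:330,260:440,::-1],(720,560)))
E
```

```text
{'clock': 3.15, 'joints': array([ 7.52460212e-01,  6.10782454e-01, -5.79258869e-02,  4.04573361e-04,
       -9.00410402e-01, -9.65235398e-01]), 'joint_vel': array([-1.68609053e-04, -8.25041972e-04,  5.64035860e-05,  3.36391250e-05,
       -6.84785789e-04,  2.10051616e-04]), 'joint_efforts': array([-1.73712024e-01, -4.48069131e+01,  1.48230743e+01,  3.15730624e+00,
        6.24607620e-02, -3.57783119e-04]), 'position': array([587.82350641, 331.27701321,  31.31239213]), 'ee_rot': array([-6.28120828e-01,  7.78115349e-01, -9.66323270e-05,  8.48169790e-04]), 'contact_force': array([ 0.44537106, -0.37424133,  2.73285409]), 'wrist_torque': array([-0.06939915,  0.09848253, -0.03158826]), 'grasp_force': 1.6098002158105373, 'gripper_width': 0.16112579853200593}
```

View pics/w2.png

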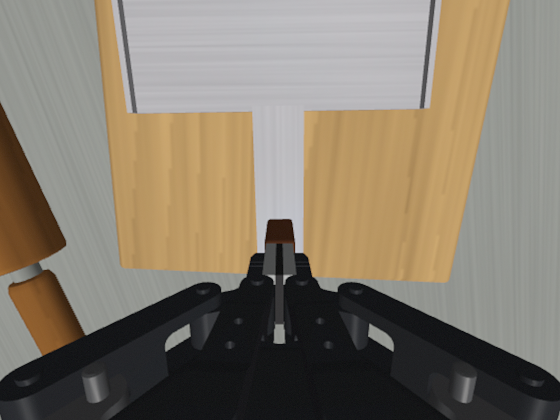

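The fingers at (280,265) closed just behind the grip (280,232), so the grasp missed. I'll check whether the sheet moved or the tool is offset.

```bash
python3 - <<'E'
from h import *
s,p,d,P=wrist()
for u,v in [(280,222),(280,230),(280,240),(272,255),(288,255),(272,270),(288,270),(260,262),(300,262),(280,150),(275,300)]: print((u,v),p[v,u],round(float(d[v,u])),np.round(P[v,u],1))
for n in ('top','scene'):
    p,d=get_image(n); P=pts(n,d); hsv=cv2.cvtColor(p,cv2.COLOR_RGB2HSV)
    k=(np.linalg.norm(P[...,:2]-[588,330],axis=-1)<45)&(P[...,2]>50)&(P[...,2]<75)
    print(n,[(tuple(ix[::-1]),p[tuple(ix)].tolist(),np.round(P[tuple(ix)]).tolist()) for ix in np.argwhere(k)[::12]])
    k=(hsv[...,1]<60)&(P[...,2]>15)&(P[...,2]<45)&(np.linalg.norm(P[...,:2]-[557,188],axis=-1)<130)
    k=cv2.morphologyEx(k.astype(np.uint8),cv2.MORPH_OPEN,np.ones((11,11)))>0
    print(cv2.minAreaRect(P[k][:,:2].astype(np.float32)))
E
```

```text
(280, 222) [47 26 15] 182 [585.6 320.2  32.1]
(280, 230) [47 27 15] 168 [585.6 320.2  47. ]
(280, 240) [58 32 21] 153 [585.7 320.5  61.8]
(272, 255) [76 77 77] 134 [589.1 319.3  81.6]
(288, 255) [76 78 77] 134 [582.1 320.6  81.9]
(272, 270) [76 76 76] 119 [588.7 319.1  97. ]
(288, 270) [76 78 77] 120 [582.5 320.9  96. ]
(260, 262) [30 32 35] 136 [595.3 321.9  80.7]
(300, 262) [34 34 38] 136 [577.5 325.7  80.8]
(280, 150) [188 186 189] 181 [576.7 278.7  22. ]
(275, 300) [48 45 47] 119 [589.9 330.5 100.3]
top [((np.int64(184), np.int64(197)), [99, 95, 93], [591.0, 320.0, 73.0])]
((558.3009643554688, 175.8842315673828), (135.9000701904297, 174.4636688232422), 79.57566833496094)
scene [((np.int64(398), np.int64(292)), [126, 107, 85], [589.0, 342.0, 69.0])]
((558.3927001953125, 190.98114013671875), (167.43716430664062, 177.35777282714844), 78.0899887084961)
```

View pics/s2.png

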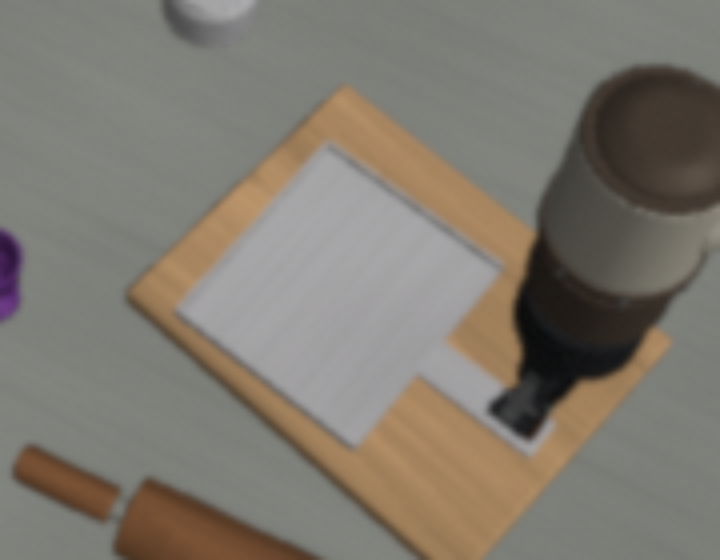

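```bash
python3 - <<'E'
from h import *
s,p,d,P=wrist(); print(camera_model('wrist')['fx'],s['position'],s['gripper_width'],s['grasp_force'])
for v in range(214,275,4): print(v,[(u,p[v,u].sum()//3,int(P[v,u,0]),int(P[v,u,1]),int(P[v,u,2])) for u in (256,262,268,274,280,286,292,298,304)])
cv2.imwrite('pics/w3.png',cv2.resize(p[205:345,190:370,::-1],(720,560),interpolation=cv2.INTER_NEAREST))
E
```

```text
298.8619074335224 [587.8364906  331.26488108  31.28782502] 0.22963703534776467 2.698192745447159
214 [(256, np.uint64(184), 600, 314, 22), (262, np.uint64(191), 596, 315, 23), (268, np.uint64(194), 592, 316, 23), (274, np.uint64(188), 588, 316, 23), (280, np.uint64(191), 585, 317, 24), (286, np.uint64(194), 581, 318, 22), (292, np.uint64(193), 577, 319, 22), (298, np.uint64(193), 573, 320, 22), (304, np.uint64(143), 570, 321, 19)]
218 [(256, np.uint64(183), 600, 317, 23), (262, np.uint64(192), 596, 317, 23), (268, np.uint64(199), 593, 318, 23), (274, np.uint64(176), 589, 319, 23), (280, np.uint64(179), 585, 320, 23), (286, np.uint64(177), 581, 321, 22), (292, np.uint64(195), 578, 321, 23), (298, np.uint64(194), 574, 322, 23), (304, np.uint64(144), 570, 324, 19)]
222 [(256, np.uint64(182), 601, 319, 22), (262, np.uint64(193), 597, 320, 23), (268, np.uint64(18), 592, 319, 30), (274, np.uint64(30), 589, 319, 32), (280, np.uint64(29), 585, 320, 32), (286, np.uint64(30), 582, 321, 31), (292, np.uint64(161), 578, 324, 23), (298, np.uint64(194), 574, 325, 22), (304, np.uint64(144), 571, 327
[... 3613 characters left out ...]
84), (304, np.uint64(37), 576, 326, 84)]
270 [(256, np.uint64(21), 596, 321, 88), (262, np.uint64(45), 592, 318, 95), (268, np.uint64(77), 590, 319, 96), (274, np.uint64(80), 588, 319, 95), (280, np.uint64(19), 585, 320, 96), (286, np.uint64(77), 583, 320, 96), (292, np.uint64(77), 580, 320, 96), (298, np.uint64(21), 578, 325, 88), (304, np.uint64(19), 576, 326, 88)]
274 [(256, np.uint64(22), 596, 321, 93), (262, np.uint64(53), 592, 318, 99), (268, np.uint64(105), 590, 319, 99), (274, np.uint64(93), 588, 319, 99), (280, np.uint64(26), 585, 320, 99), (286, np.uint64(103), 583, 320, 99), (292, np.uint64(90), 581, 321, 99), (298, np.uint64(22), 579, 325, 92), (304, np.uint64(22), 576, 325, 92)]
```

View pics/w3.png

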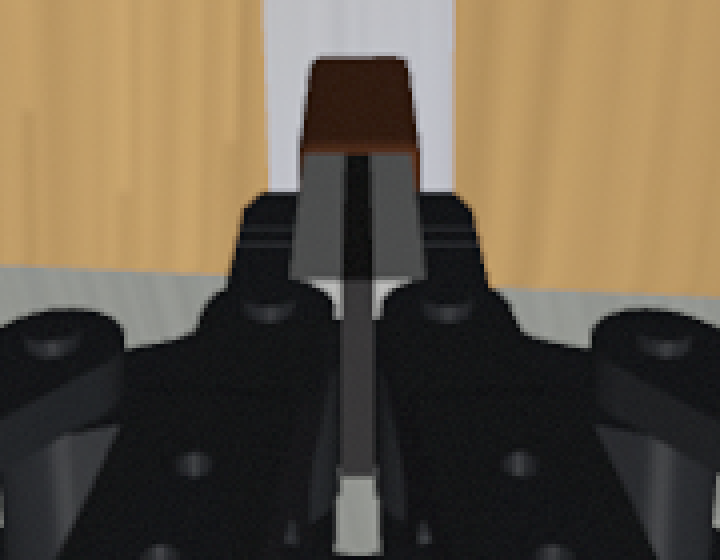

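The enlarged crop shows the pad tips ending at the top of the grip, around crop (360,155). They measure z≈65 while the reported TCP is 31, and there is a slight upward contact force. The fingers therefore closed above the grip, and the real tips sit about 33 mm short of the reported TCP. The sheet has not moved. I'll open, lower in small steps and check.

>>> drive_tool(plan=[[[-1, 0, 0, 3, 0], [-1, 0, 0, 0, 0], [-1, 0, 0, 0, 0], [-1, 0, 0, 0, 0], [-1, 0, 0, 0, 0], [-1, 0, 0, 0, 0], [-1, 0, -1, -5, 0], [-1, 0, 0, -5, 0], [-1, 0, 0, -5, 0], [-1, 0, 0, -5, 0], [-1, 0, 0, 0, 0]]])

```text
clock: 4.37
position: [586.3, 329.2, 11.6]
ee_rot: [-0.628, 0.778, 0.0, -0.002]
contact_force: [0.1, -0.8, -1.0]
gripper_width: 85.2
grasp_force: 0.0
```

```bash
python3 - <<'E'
from h import *
s,p,d,P=wrist(); print(s['position'],s['gripper_width'],s['contact_force'])
cv2.imwrite('pics/w4.png',p[:,:,::-1])
k=(d>0)&(p.max(2)<110)&(abs(P[...,0]-588)<60)&(abs(P[...,1]-330)<20)&(P[...,2]<110)
for s_ in (1,-1):
    kk=k&((P[...,0]-587)*s_>20); print(s_,kk.sum(),np.percentile(P[kk],[0.5,2,10],axis=0) if kk.any() else 0, np.percentile(P[kk][:,2],[0,1,5]) if kk.any() else 0)
E
```

```text
[586.34937766 329.22502036  11.58060059] 85.21905943821989 [ 0.06698835 -0.81617117 -1.03487561]
1 2607 [[626.79365543 310.0272425   57.11745345]
 [627.03701748 310.09610036  58.91280354]
 [627.62414912 310.52470487  65.36617073]] [18.81814487 57.70100785 61.30279304]
-1 4545 [[528.37470888 325.16012923  58.66396561]
 [529.33128138 325.61940315  60.95566278]
 [531.98530999 326.57420841  68.09218299]] [57.18340456 59.73959778 64.08048197]
```

View pics/w4.png

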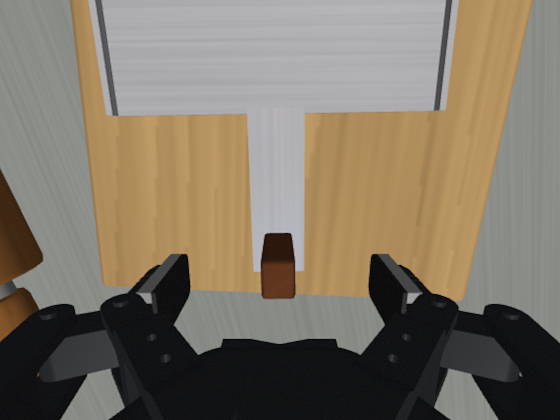

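The wrist view shows the open fingers at (165,285) and (395,285) on either side of the grip (278,265). The open tips are at z≈57 with the TCP at 11.6, which confirms the 33 mm shortfall plus the 13 mm of pad swing. I'll lower 16 mm more and grip.

>>> drive_tool(plan=[[[-1, 1, 0, -5, 0], [-1, 0, 0, -5, 0], [-1, 0, 0, -4, 0], [-1, 0, 0, -2, 0], [-1, 0, 0, 0, 0], [1, 0, 0, 0, 0], [1, 0, 0, 0, 0], [1, 0, 0, 0, 0], [1, 0, 0, 0, 0], [1, 0, 0, 0, 0], [1, 0, 0, 0, 0], [1, 0, 0, 0, 0], [1, 0, 0, 0, 0]]])

```text
clock: 5.5
position: [588.6, 330.1, -2.3]
ee_rot: [-0.628, 0.778, -0.0, 0.0]
contact_force: [-0.4, 0.1, 0.4]
gripper_width: 14.9
grasp_force: 58.8
```

>>> drive_tool(plan=[[[1, 0, 0, 3, 0], [1, 0, 0, 6, 0], [1, 0, 0, 12, 0], [1, 0, 0, 18, 0], [1, 0, 0, 20, 0], [1, 0, 0, 20, 0], [1, 0, 0, 16, 0], [1, 0, 0, 8, 0], [1, 0, 0, 3, 0], [1, 0, 0, 0, 0], [1, 0, 0, 0, 0]]])

```text
clock: 6.42
position: [587.6, 329.6, 102.4]
ee_rot: [-0.628, 0.778, 0.0, -0.001]
contact_force: [-0.4, -0.7, -3.2]
gripper_width: 15.4
grasp_force: 58.6
```

```bash
cat >> h.py <<'E'
def sheet_w():
    s,p,d,P=wrist(); hsv=cv2.cvtColor(p,cv2.COLOR_RGB2HSV); z0=s['position'][2]+26
    k=(hsv[...,1]<40)&(p.min(2)>110)&(abs(P[...,2]-z0)<25)&(d>0); k=cv2.morphologyEx(k.astype(np.uint8),cv2.MORPH_OPEN,np.ones((9,9)))
    n,l,st,_=cv2.connectedComponentsWithStats(k); k=l==1+np.argmax(st[1:,4])
    c=P[k]; A=np.c_[c[:,:2]-s['position'][:2],np.ones(len(c))]
    w=np.linalg.lstsq(A,c[:,2]-s['position'][2],rcond=None)[0]
    q=s['ee_rot']; yaw=2*np.arctan2(q[1],q[0]); f=np.array([np.cos(yaw),np.sin(yaw)])
    print('pos',s['position'].round(1),'toolyaw',round((np.degrees(yaw)+180)%360-180,2),'n',len(c),'floor above TCP at grip',w[2].round(1),'pitch deg',np.degrees(np.arctan(w[:2]@f)).round(2),'roll',np.degrees(np.arctan(w[:2]@[-f[1],f[0]])).round(2),'F',s['contact_force'].round(1),'w',round(s['gripper_width'],1))
    # side edges: per-row extreme pixels, in tool coordinates (along f, across)
    L=[];
    for v in range(0,k.shape[0],4):
        us=np.flatnonzero(k[v])
        if len(us)>120: L.append([P[v,us[0],:2],P[v,us[-1],:2]])
    L=np.array(L)
    for i in (0,1):
        if len(L)>4:
            g=cv2.fitLine(L[:,i].astype(np.float32),cv2.DIST_HUBER,0,.01,.01).ravel(); a=np.degrees(np.arctan2(g[1],g[0])); a=a-180 if a>0 else a
            print(' side ang',round(float(a),2),'across',round(float((g[2:]-s['position'][:2])@[-f[1],f[0]]),1))
    return s,p,d,P
E
python3 - <<'E'
from h import *
sheet_w()
E
```

```text
pos [587.6 329.6 102.4] toolyaw -102.21 n 47216 floor above TCP at grip 25.5 pitch deg -0.28 roll -0.03 F [-0.4 -0.7 -3.2] w 15.4
 side ang -102.06 across 83.2
 side ang -101.77 across -80.5
```

>>> drive_tool(plan=[[[1, -4, -7, 0, 0.6], [1, -9, -15, 0, 1.5], [1, -12, -19, 0, 2], [1, -12, -19, 0, 2.2], [1, -12, -19, 0, 2.2], [1, -12, -19, 0, 2.2], [1, -12, -19, 0, 2.2], [1, -12, -19, 0, 2.2], [1, -12, -19, 0, 2.2], [1, -12, -19, 0, 2.2], [1, -12, -19, 0, 2.2], [1, -9, -15, 0, 1.6], [1, -7, -9, 0, 1], [1, -3, -5, 0, 0.5], [1, 0, 0, 0, 0], [1, 0, 0, 0, 0]]])

```text
clock: 7.8
position: [448.4, 107.9, 103.4]
ee_rot: [0.78, -0.625, 0.0, -0.0]
contact_force: [0.1, 0.0, -3.0]
gripper_width: 15.6
grasp_force: 58.6
```

```bash
python3 - <<'E'
from h import *
s,p,d,P=sheet_w(); cv2.imwrite('pics/w5.png',p[:,:,::-1])
p,d=get_image('top'); np.savez('top2.npz',p=p,d=d)
a=p[130:280,150:430,::-1]; cv2.imwrite('pics/t5.png',cv2.resize(a,(784,420),interpolation=cv2.INTER_CUBIC))
E
```

```text
pos [448.4 107.9 103.4] toolyaw -77.4 n 47223 floor above TCP at grip 25.5 pitch deg -0.29 roll 0.06 F [ 0.1  0.  -3. ] w 15.6
 side ang -78.58 across 82.7
 side ang -77.16 across -80.9
```

View pics/w5.png

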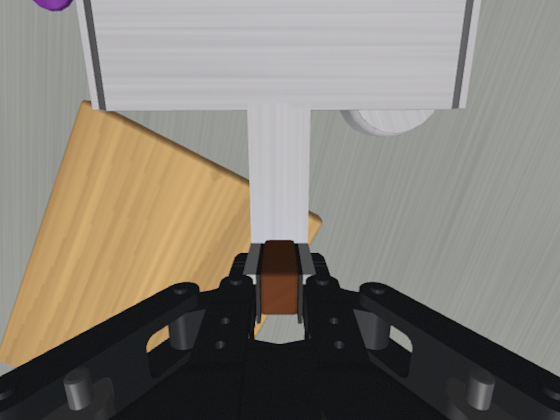

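```bash
cat >> h.py <<'E'
def ray(m,u,v,zz):
    R=np.array(m['R']);t=np.array(m['t']);C=-R.T@t
    dd=np.stack([(u-m['cx'])/m['fx'],(v-m['cy'])/m['fy'],np.ones_like(u,float)],-1)@R
    return C+dd*((zz-C[2])/dd[...,2])[...,None]
a0=np.radians(-77.1); ex=np.array([np.cos(a0),np.sin(a0)]); ey=np.array([-ex[1],ex[0]]); c0=np.array([531,-238.])
def align(n,p,d,ztcp):
    m=camera_model(n);v,u=np.indices(d.shape);P=pts(n,d);hsv=cv2.cvtColor(p,cv2.COLOR_RGB2HSV)
    def fr(z): q=ray(m,u,v,z)[...,:2]-c0; return q@ex,q@ey
    X,Y=fr(ztcp+32); k=(abs(P[...,2]-ztcp-27)<13)&(hsv[...,1]<60)&(p.min(2)>100)&(abs(Y)<115)&(X>-310)&(X<60)
    k=cv2.morphologyEx(k.astype(np.uint8),cv2.MORPH_OPEN,np.ones((9,9)))
    nn,l,st,_=cv2.connectedComponentsWithStats(k); k=l==1+np.argmax(st[1:,4])
    lead=np.percentile(X[k],99.5); b=np.round(X/6).astype(int)
    for nm,(xx,yy,kk) in {'sheet':(X,Y,k),'rack':(*fr(170),None)}.items():
        if kk is None:
            kk=(p.max(2)<100)&(abs(P[...,2]-170)<15)&(abs(xx)<80)&(abs(yy)>80)&(abs(yy)<125)
            rng=(-80,80)
        else: rng=(lead-135,min(lead-10,-112))
        r=[]
        for x0 in np.arange(rng[0],rng[1],5):
            q=kk&(xx>=x0)&(xx<x0+5)
            if q.any() and (yy[q]>40).any() and (yy[q]<-40).any():
                if nm=='sheet': r.append([x0+2.5,yy[q].min(),yy[q].max()])
                else: r.append([x0+2.5,np.median(yy[q&(yy<0)]),np.median(yy[q&(yy>0)])])
        r=np.array(r)
        if len(r)<4: print(n,nm,'few'); continue
        f=[cv2.fitLine(r[:,[0,i]].astype(np.float32),cv2.DIST_HUBER,0,.01,.01).ravel() for i in (1,2)]
        sl=[g[1]/g[0] for g in f]; y=[g[3]-s_*(g[2]+100) for g,s_ in zip(f,sl)]
        print(n,nm,'n',len(r),'slopes deg',np.degrees(sl).round(2),'Y at X=-100',np.round(y,1),'mid',round(float(np.mean(y)),1),'lead',round(float(lead),1))
E
python3 - <<'E'
from h import *
z=np.load('top2.npz'); align('top',z['p'],z['d'],103.4)
p,d=get_image('scene'); align('scene',p,d,103.4); cv2.imwrite('pics/s5.png',p[:,:,::-1])
E
```

```text
top sheet n 25 slopes deg [-0.46 -0.45] Y at X=-100 [-86.  80.] mid -3.0 lead -133.3
top rack n 32 slopes deg [-0.51  0.34] Y at X=-100 [-96.7  94. ] mid -1.4 lead -133.3
scene sheet n 25 slopes deg [0.4  2.07] Y at X=-100 [-84.6  90.4] mid 2.9 lead -132.4
scene rack n 32 slopes deg [-0.31  0.43] Y at X=-100 [-91.   97.7] mid 3.3 lead -132.4
```

>>> drive_tool(plan=[[[1, 0, 0, -3, 0.4], [1, 0, 0, -2.4, 0], [1, 0.7, -3, 0, 0], [1, 1.3, -5.8, 0, 0], [1, 1.3, -5.8, 0, 0], [1, 1.3, -5.8, 0, 0], [1, 1.3, -5.8, 0, 0], [1, 1.3, -5.8, 0, 0], [1, 1.3, -5.8, 0, 0], [1, 0.7, -3, 0, 0], [1, 0, 0, 0, 0]]])

```text
clock: 8.87
position: [457.5, 66.4, 98.0]
ee_rot: [0.782, -0.623, -0.0, 0.0]
contact_force: [0.2, 0.2, -2.8]
gripper_width: 15.4
grasp_force: 58.5
```

```bash
python3 - <<'E'
from h import *
s,p,d,P=sheet_w(); print(s['wrist_torque'])
for n in('top','scene'):
    p,d=get_image(n); align(n,p,d,s['position'][2])
q=s['position'][:2]-c0; print('TCP X,Y',q@ex,q@ey)
E
```

```text
pos [457.5  66.4  98. ] toolyaw -77.05 n 47375 floor above TCP at grip 25.5 pitch deg -0.31 roll 0.04 F [ 0.2  0.2 -2.8] w 15.4
 side ang -77.34 across 82.8
 side ang -76.39 across -80.8
[ 0.28196768  0.09543714 -0.01274301]
top sheet n 23 slopes deg [-0.23  0.66] Y at X=-100 [-85.3  82.1] mid -1.6 lead -91.5
top rack n 32 slopes deg [-0.33  0.63] Y at X=-100 [-97.3  94.1] mid -1.6 lead -91.5
scene sheet n 23 slopes deg [0.68 0.62] Y at X=-100 [-84.2  88.4] mid 2.1 lead -90.0
scene rack n 32 slopes deg [-0.09  0.39] Y at X=-100 [-91.3  97.7] mid 3.2 lead -90.0
TCP X,Y -313.09762085480173 -3.6619031321701048
```

>>> drive_tool(plan=[[[1, 0.7, -3, 0, 0], [1, 1.3, -5.8, 0, 0], [1, 1.3, -5.8, 0, 0], [1, 1.3, -5.8, 0, 0], [1, 1.3, -5.8, 0, 0], [1, 1.3, -5.8, 0, 0], [1, 0.7, -3, 0, 0], [1, 0, 0, 0, 0]]])

```text
clock: 9.68
position: [465.4, 31.4, 97.9]
ee_rot: [0.782, -0.623, -0.0, 0.0]
contact_force: [1.3, -0.3, -1.8]
gripper_width: 15.2
grasp_force: 58.5
```

>>> drive_tool(plan=[[[1, 0.7, -3, 0, 0], [1, 1.3, -5.8, 0, 0], [1, 1.3, -5.8, 0, 0], [1, 1.3, -5.8, 0, 0], [1, 0.7, -3, 0, 0], [1, 0, 0, 0, 0]]])

```text
clock: 10.18
position: [470.7, 8.1, 97.9]
ee_rot: [0.782, -0.623, -0.0, 0.0]
contact_force: [0.0, 0.1, -2.4]
gripper_width: 15.3
grasp_force: 58.5
```

```bash
python3 - <<'E'
from h import *
s,p,d,P=sheet_w(); print(s['wrist_torque'])
for n in('top','scene'):
    p,d=get_image(n); align(n,p,d,s['position'][2])
q=s['position'][:2]-c0; print('TCP X,Y',q@ex,q@ey)
E
```

```text
pos [470.7   8.1  97.9] toolyaw -77.04 n 47267 floor above TCP at grip 25.5 pitch deg -0.31 roll 0.04 F [ 0.   0.1 -2.4] w 15.3
 side ang -76.15 across 83.0
 side ang -76.59 across -80.8
[ 0.28173692  0.07451535 -0.1039213 ]
top sheet n 11 slopes deg [-1.31 -0.41] Y at X=-100 [-86.9  80.7] mid -3.1 lead -30.2
top rack n 32 slopes deg [-0.77 -0.17] Y at X=-100 [-96.5  95.3] mid -0.6 lead -30.2
scene sheet n 11 slopes deg [52.69  2.93] Y at X=-100 [-33.2  88.3] mid 27.5 lead -30.0
scene rack n 32 slopes deg [-0.27  0.48] Y at X=-100 [-91.1  97.4] mid 3.2 lead -30.0
TCP X,Y -253.3117040396443 -3.81542341693335
```

>>> drive_tool(plan=[[[1, 1.2, -3, 0, 0], [1, 1.4, -5.8, 0, 0], [1, 1.3, -5.8, 0, 0], [1, 1.3, -5.8, 0, 0], [1, 1.3, -5.8, 0, 0], [1, 1.3, -5.8, 0, 0], [1, 1.3, -5.8, 0, 0], [1, 1.3, -5.8, 0, 0], [1, 0.7, -3, 0, 0], [1, 0, 0, 0, 0]]])

```text
clock: 11.17
position: [481.8, -38.5, 97.9]
ee_rot: [0.782, -0.623, -0.0, 0.0]
contact_force: [-0.3, 0.2, -3.9]
gripper_width: 15.4
grasp_force: 58.5
```

>>> drive_tool(plan=[[[1, 0.7, -3, 0, 0], [1, 0.7, -3, 0, 0], [1, 0.7, -3, 0, 0], [1, 0.4, -2, 0, 0], [1, 0, 0, -1, 0], [1, 0, 0, -1, 0], [1, 0, 0, -1, 0], [1, 0, 0, 0, 0], [1, 0, 0, 0, 0]]])

```text
clock: 11.92
position: [484.2, -48.8, 94.9]
ee_rot: [0.783, -0.622, -0.0, 0.0]
contact_force: [0.5, -0.4, -1.9]
gripper_width: 15.2
grasp_force: 58.5
```

>>> drive_tool(plan=[[[1, 0, 0, -0.6, 0], [1, 0, 0, -0.6, 0], [1, 0, 0, 0, 0], [1, 0, 0, 0, 0]]])

```text
clock: 12.25
position: [484.2, -48.8, 93.8]
ee_rot: [0.783, -0.622, -0.0, 0.0]
contact_force: [-0.0, 0.3, -3.0]
gripper_width: 15.0
grasp_force: 58.5
```

```bash
python3 - <<'E'
from h import *
s,p,d,P=sheet_w(); print(s['wrist_torque'],s['contact_force'])
p,d=get_image('top'); align('top',p,d,s['position'][2]); P=pts('top',d)
W=P[...,:2]-c0; X=W@ex;Y=W@ey
k=(P[...,2]>130)&(P[...,2]<168)&(abs(Y)<45)&(X>20)&(X<75); print('plate',k.sum(),np.percentile(X[k],[1,5,20,50]))
E
```

```text
pos [484.2 -48.8  93.8] toolyaw -76.98 n 47258 floor above TCP at grip 25.5 pitch deg -0.32 roll 0.04 F [-0.   0.3 -3. ] w 15.0
 side ang -76.67 across 82.8
 side ang -77.04 across -81.0
[0.36319257 0.08288789 0.04035272] [-0.04830916  0.31908906 -3.04498746]
top sheet few
top rack n 32 slopes deg [-0.64  0.42] Y at X=-100 [-96.3  94.8] mid -0.8 lead 28.7
plate 148 [27.41479016 42.78885995 43.61607831 44.57757523]
```

>>> drive_tool(plan=[[[1, 0, 0, -0.5, 0], [1, 0, 0, -0.5, 0], [1, 0, 0, 0, 0], [1, 0, 0, 0, 0], [1, 0, 0, 0, 0]]])

```text
clock: 12.77
position: [484.3, -48.9, 92.8]
ee_rot: [0.783, -0.622, 0.0, -0.0]
contact_force: [-0.5, 0.6, -2.8]
gripper_width: 15.1
grasp_force: 58.5
```

>>> drive_tool(plan=[[[1, 0, 0, -0.5, 0], [1, 0, 0, -0.5, 0], [1, 0, 0, 0, 0], [1, 0, 0, 0, 0]]])

```text
clock: 13.1
position: [484.4, -48.9, 91.9]
ee_rot: [0.783, -0.622, 0.0, -0.0]
contact_force: [-0.9, 1.4, -1.8]
gripper_width: 15.0
grasp_force: 58.8
```

>>> drive_tool(plan=[[[1, 0.3, -1.5, 0, 0], [1, 0.3, -1.5, 0, 0], [1, 0.4, -1.5, 0, 0], [1, 0.3, -1.5, 0, 0], [1, 0.4, -1.5, 0, 0], [1, 0.3, -1.5, 0, 0], [1, 0.3, -1.5, 0, 0], [1, 0, 0, 0, 0]]])

```text
clock: 13.77
position: [486.7, -59.8, 91.9]
ee_rot: [0.783, -0.623, 0.0, 0.0]
contact_force: [-0.2, -0.2, -1.3]
gripper_width: 15.2
grasp_force: 58.7
```

>>> drive_tool(plan=[[[1, 0.2, -1, 0, 0], [1, 0.3, -1, 0, 0], [1, 0.2, -1, 0, 0], [1, 0, 0, 0, 0]]])

```text
clock: 14.1
position: [487.4, -62.5, 91.9]
ee_rot: [0.783, -0.622, 0.0, -0.0]
contact_force: [-0.4, -0.3, -1.3]
gripper_width: 15.3
grasp_force: 58.8
```

>>> drive_tool(plan=[[[1, 0.2, -1, 0, 0], [1, 0.2, -0.7, 0, 0], [1, 0, 0, 0, 0]]])

```text
clock: 14.35
position: [487.9, -63.2, 91.9]
ee_rot: [0.783, -0.623, -0.0, -0.001]
contact_force: [-1.1, 5.3, 0.7]
gripper_width: 15.0
grasp_force: 58.9
```

>>> drive_tool(plan=[[[1, 0.2, -0.7, 0, 0], [1, 0.2, -0.7, 0, 0], [1, 0, 0, 0, 0]]])

```text
clock: 14.6
position: [488.3, -63.8, 91.9]
ee_rot: [0.782, -0.623, -0.0, -0.001]
contact_force: [-1.1, 9.9, 1.5]
gripper_width: 15.3
grasp_force: 59.0
```

```bash
python3 - <<'E'
from h import *
s,p,d,P=sheet_w(); print(s['contact_force'])
p,d=get_image('top'); align('top',p,d,s['position'][2]); P=pts('top',d)
W=P[...,:2]-c0; X=W@ex;Y=W@ey
k=(P[...,2]>138)&(P[...,2]<168)&(abs(Y)<45)&(X>30)&(X<75); print('plate',k.sum(),np.percentile(X[k],[1,5,20,50]))
E
```

```text
pos [488.3 -63.8  91.9] toolyaw -77.02 n 47592 floor above TCP at grip 25.5 pitch deg -0.07 roll 0.04 F [-1.1  9.9  1.5] w 15.3
 side ang -76.4 across 82.6
 side ang -77.37 across -81.1
[-1.08929648  9.8847053   1.52869261]
top sheet few
top rack n 32 slopes deg [-0.49  0.62] Y at X=-100 [-97.1  94.2] mid -1.5 lead 44.4
plate 106 [44.39143473 44.53715179 45.04612687 46.11672908]
```

>>> drive_tool(plan=[[[1, -0.1, 0.5, 0, 0], [1, -0.1, 0.4, 0, 0], [1, 0, 0, 0, 0], [1, 0, 0, 0, 0]]])

```text
clock: 15.03
position: [488.1, -63.5, 91.9]
ee_rot: [0.783, -0.623, -0.0, -0.001]
contact_force: [-0.7, 6.5, -0.4]
gripper_width: 15.6
grasp_force: 58.9
```

>>> drive_tool(plan=[[[1, -0.1, 0.5, 0, 0], [1, 0, 0, 0, 0], [1, 0, 0, 0, 0]]])

```text
clock: 15.28
position: [488.0, -63.3, 91.8]
ee_rot: [0.783, -0.623, -0.0, -0.001]
contact_force: [-1.8, 7.1, 0.7]
gripper_width: 15.2
grasp_force: 58.9
```

>>> drive_tool(plan=[[[1, -0.1, 0.5, 0, 0], [1, 0, 0, 0, 0], [1, 0, 0, 0, 0]]])

```text
clock: 15.53
position: [487.8, -63.2, 91.8]
ee_rot: [0.783, -0.622, -0.0, -0.0]
contact_force: [-0.3, 5.5, -0.5]
gripper_width: 15.0
grasp_force: 58.8
```

>>> drive_tool(plan=[[[1, -0.1, 0.6, 0, 0], [1, 0, 0, 0, 0], [1, 0, 0, 0, 0]]])

```text
clock: 15.78
position: [487.6, -63.0, 91.8]
ee_rot: [0.783, -0.622, 0.0, -0.0]
contact_force: [-0.6, 3.6, 0.1]
gripper_width: 15.0
grasp_force: 58.8
```

>>> drive_tool(plan=[[[0.6, 0, 0, 0, 0], [0.5, 0, 0, 0, 0], [0.4, 0, 0, 0, 0], [0.2, 0, 0, 0, 0], [0, 0, 0, 0, 0], [-0.3, 0, 0, 0, 0], [-0.3, 0, 0, 0, 0], [-0.3, 0, 0, 0, 0]]])

```text
clock: 16.45
position: [487.6, -63.0, 91.8]
ee_rot: [0.783, -0.622, 0.0, 0.0]
contact_force: [-0.1, 0.2, -0.1]
gripper_width: 55.6
grasp_force: 0.0
```

```bash
cat > chk.py <<'E'
from h import *
s=read_state(); print(s['position'],s['gripper_width'],s['contact_force'])
for n in('top','scene'):
    p,d=get_image(n); align(n,p,d,91.8); P=pts(n,d); W=P[...,:2]-c0; X=W@ex;Y=W@ey
    k=(P[...,2]>138)&(P[...,2]<168)&(abs(Y)<45)&(X>30)&(X<75); print(n,'plate',k.sum(),np.percentile(X[k],[1,5,20,50]))
    hsv=cv2.cvtColor(p,cv2.COLOR_RGB2HSV)
    f=(abs(P[...,2]-117)<14)&(p.min(2)>100)&(hsv[...,1]<60)&(abs(Y)<70)&(X<40)&(X>-100)
    c=P[f]; w=np.linalg.lstsq(np.c_[X[f],Y[f],np.ones(f.sum())],c[:,2],rcond=None)[0]; print(' floor z',w[2],'slopes',w[:2])
s,p,d,P=sheet_w()
W=P[...,:2]-c0; X=W@ex;Y=W@ey
g=(abs(P[...,2]-157)<4)&(abs(X+180)<30)&(abs(Y)<15); print('grip top',g.sum(),X[g].mean(),P[g].mean(0))
p,d=get_image('top'); cv2.imwrite('pics/t9.png',cv2.resize(p[150:290,230:430,::-1],(800,560)))
E
python3 chk.py
```

```text
[487.56639613 -63.00432962  91.83807604] 55.604055249274374 [-0.12938363  0.15796876 -0.14294237]
top sheet few
top rack n 32 slopes deg [-0.6   0.39] Y at X=-100 [-96.8  94.7] mid -1.1 lead 44.4
top plate 121 [43.05799994 43.20138648 43.87769638 45.60199538]
 floor z 118.98720599176319 slopes [0.0012791  0.00046269]
scene sheet few
scene rack n 32 slopes deg [-0.3   0.64] Y at X=-100 [-91.   97.3] mid 3.1 lead 45.5
scene plate 219 [42.7876478  43.37463987 44.22200439 45.93500865]
 floor z 117.78980443710252 slopes [0.00278761 0.00310583]
pos [487.5 -63.   91.8] toolyaw -76.98 n 48065 floor above TCP at grip 25.4 pitch deg -0.01 roll 0.06 F [-0.5 -0.   0.5] w 55.6
 side ang -76.54 across 82.8
 side ang -77.41 across -80.7
grip top 1753 -178.77071282541695 [488.60975861 -64.30916421 156.70376753]
```

>>> drive_tool(plan=[[[-0.3, 0, 0, 4, 0], [-0.3, 0, 0, 12, 0], [-0.3, 0, 0, 20, 0], [-0.3, 0, 0, 25, 0], [-0.3, 0, 0, 25, 0], [-0.3, 0, 0, 25, 0], [-0.3, 0, 20, 15, 0], [-0.3, -5, 30, 0, 0], [-0.3, -5, 30, 0, 0], [-0.3, -5, 30, 0, 0], [-0.3, 0, 20, 0, 0], [-0.3, 0, 0, 0, 0], [-0.3, 0, 0, 0, 0]]])

```text
clock: 17.73
position: [472.4, 67.9, 218.1]
ee_rot: [0.783, -0.622, 0.0, -0.0]
contact_force: [-0.1, -0.8, -0.2]
gripper_width: 55.3
grasp_force: 0.0
```

```bash
python3 chk.py
```

```text
[472.43086638  67.86365473 218.11703784] 55.27080789242868 [-0.08342334 -0.77711436 -0.21297737]
top sheet few
top rack n 32 slopes deg [-0.36  0.36] Y at X=-100 [-97.1  94.1] mid -1.5 lead 43.7
top plate 107 [42.67977503 43.10043539 44.0238481  45.1810385 ]
 floor z 118.98548232451203 slopes [ 0.00161241 -0.00300841]
scene sheet few
scene rack n 32 slopes deg [-0.28  0.59] Y at X=-100 [-91.1  97.3] mid 3.1 lead 45.2
scene plate 208 [42.82884323 43.3821595  44.20799687 46.01851641]
 floor z 117.80584618533918 slopes [0.00091933 0.00181783]Traceback (most recent call last):
  File "chk.py", line 9, in <module>
    s,p,d,P=sheet_w()
            ~~~~~~~^^
  File "h.py", line 16, in sheet_w
    n,l,st,_=cv2.connectedComponentsWithStats(k); k=l==1+np.argmax(st[1:,4])
                                                         ~~~~~~~~~^^^^^^^^^^
    return _wrapfunc(a, 'argmax', axis=axis, out=out, **kwds)
    return bound(*args, **kwds)
ValueError: attempt to get argmax of an empty sequence
```

View pics/t9.png

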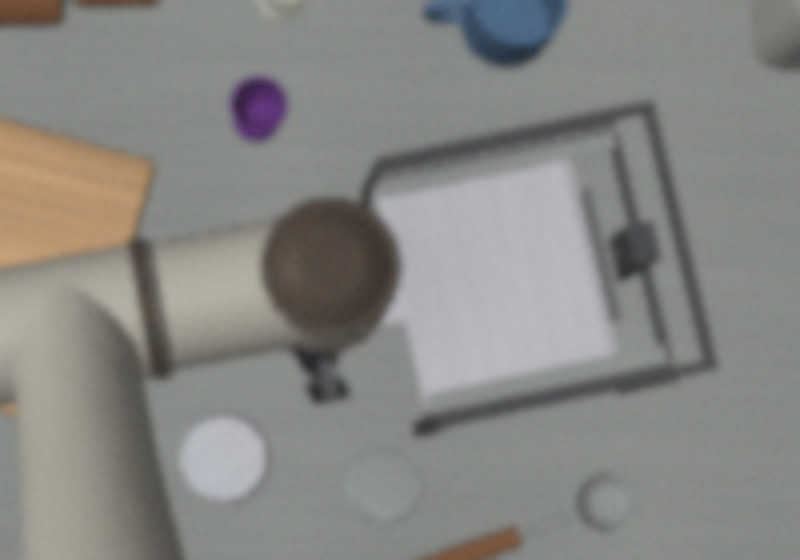

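The picture shows the sheet lying square in the rack, with its leading edge (crop 575,160 to 615,350) along the back plate. After the retreat, the sheet's leading edge and the plate still coincide within about 1 mm. The floor reads 118 mm, which is the 114 mm rail plus the 4 mm sheet, so it is level on the middle rails. Handing in.

```bash
python3 -c "
from bench import *
print(job_done())"
```

```text
the job is handed in; nothing more can be done
None
```

I slid the baking sheet level onto the middle rails, because the steel bowl blocks the lowest pair, and let go with it resting against the sprung plate (at most about 10 N of push); the job is handed in, with no verdict shown.

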